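# Slide the soldering dish into its bay

## Robot

A 6-joint arm with a two-finger parallel gripper is mounted at the origin on the work surface. World frame = base frame: x ahead of the robot, y to its left, z up, the work surface at z = 0. Lengths are in m, angles in rad, forces in N, time in s.
With the tool pointing down it reaches from about 0.375 to 0.975 m from the base axis. Payload 3.8 kg.
Tool frame: the origin (TCP) lies at the very end of the fingers, on their centre line; the grasp point (between the pads) lies arm.pinch_z behind it (arm.pinch_z is the distance from the TCP to the grasp point, in m); z points along the fingers, y is the line along which they close (so a half turn about z gives the same grasp; the last joint's range is limited). The gripper opens to 88 mm and grips with 3 to 60 N. Pads are 18 mm wide; open, the fingers measure 123 mm over their backs; the gripper's body (75 mm by 187 mm) begins 45 mm behind the grasp point.
Start: joints at [1.166, 0.264, 1.604, -0, 1.274, -0.037], TCP at [0.243, 0.63, 0.239] pointing down, gripper open.
Joint ranges: [-2.63, 2.63], [-0.94, 2.18], [0.31, 2.57], [-1.31, 4.45], [0, 2.66], [-2.55, 2.55]. Speed limits (rad/s): [2.57, 2.57, 3.14, 3.14, 3.14, 3.14].

## Interface

Orientations are given as a unit quaternion [w, x, y, z].
In Python, from station import arm gives the robot as it stands.
- The arm moves only by the shell command python3 -m creep 'ROWS' [OPENING]. ROWS is JSON, a list of rows, each an object with "translation": the shift along the tool's x, y, z scaled (see below), a list of three; "rotation": the turn, a rotation vector about the tool's x, y, z scaled (see below), a list of three. In form: [{"translation": [dx, dy, dz], "rotation": [ax, ay, az]}, ...]. A call has 1 to 10 rows; each row shifts and turns the commanded pose from where the row before left it, along the tool's axes as they then stand; what a row does not reach is not made up. The controller multiplies each number of a shift by 0.05 m and each number of a turn by 0.15 rad. A row lasts 1/10 s, in which the tool goes at most 50 mm and 8.59 degrees, less where a joint would pass 70% of its speed; a pose out of reach is approached as far as the arm can. A call with a number of a shift or a turn outside -1 to 1 is refused whole. A call with a gripper value outside its range is refused whole. OPENING is the opening, from 0 (shut) to 1 (fully open), set as the call begins (- or left out, the last holds). The fingers move at their own pace and stop on an object; the grip force is fixed at half the most. Time passes only in rows, so rows that do not move let the fingers close. It gives the time, the measured TCP pose, the force, the opening and the grip force at its end, in the units of the state.
- arm.get_obs(): the state, without advancing time (a new reading comes with each control period).
- arm.grab_frame(name): name is "scene" or "top" or "wrist"; returns the picture (384x512x3 uint8, red, green, blue); there is no depth.
- arm.camera_model(name): a dict with "fx", "fy", "cx", "cy" (pixels), "position" and "rotation" of the camera in the world; the wrist camera has in their place "tool_from_camera" (4x4, takes a point from camera to tool coordinates, whose origin is the TCP and whose axes are the flange's). Camera axes: x right, y up, looking along -z (the intrinsics and any distortion apply to the point x, -y, -z); pixel columns grow to the right and rows downward; lengths in m; the calibration is good to about 2 mm. A picture is of the moment at which its call begins: read the wrist's pose just before it. camera_model takes no time and is no camera call.
- arm.sign_off(): hands the job in; it is judged then, once.
Trained networks look in the newest picture that a camera, given by its name, has taken for a name from the list of things; names that differ only in an ending like _2 or _b are one class to them, and where a whole thing is asked for, a point or a joint stands for the part that bears it (a point fixed in the world has none). Each returns a list of dicts, best first, with "p" (0 to 1); they miss things now and then, are a little off and sometimes report something else, mostly with a low value. They report only what shows in the picture. A call takes as long as a camera call. They do not tell look-alikes from the thing itself.
- arm.boxes_of(camera, name): "point" ([column, row] in pixels, amid what is visible of it).
- arm.mark_of(camera, name): "point" ([column, row] in pixels: a listed point, or the origin of a listed thing).
The state is a dict: "clock": time; "qpos": joint angles; "dq": joint speeds; "effort": joint torques, N m; "tcp_pos": TCP position; "eef_rot": TCP orientation; "contact_force": force on the tool from outside, world axes, zero at the start; "moment": the same for the moment, N m; "grip_width": finger opening in m; "finger_force": force on a finger pad.
Only numpy, scipy, OpenCV 4.12 (cv2) and the standard library are available. Lean on these libraries where they do the work, as an engineer would, in place of code of your own. Each camera call takes 0.05 s, during which the arm holds its last target. There are 200 camera calls.

## Task

On the jeweller's bench, push the round soldering dish with the silver bangle on it along the bench, through the gap between the firebrick and the steel dapping block without touching either, and straight into the open steel bay. Press it there lightly against the brass stop for a moment, feeling for contact, but do not shift the stop from its setting; leave the dish resting against the stop with the bangle still on it, and do not lift or tip the dish or disturb the jar, the cup or the screwdriver.

Things in the scene. Friction and masses are not known exactly. Their poses are not given: they have to be found in the camera images.
- dish_center (a point): Centre (16 mm above the bench) of the loose round white ceramic soldering dish with a brown perforated top: 100 mm diameter, 32 mm high, flat-topped with no rim, about 0.35 kg (varies by a quarter). Too wide to grasp: it is slid on the bench, which takes about 1 to 4 N. Two fingertips held 50 to 60 mm apart behind it cradle it steadily.
- bangle: Loose silver bangle lying flat on the dish's top, 62 mm outer diameter, 7 mm high, 30 g. Origin at the centre of its underside.
- nest: Fixed dark steel bay with open top and mouth, standing on the bench, no floor of its own. Origin: middle of the mouth, at bench height; x points level into the bay, z up. Two parallel walls 112 mm apart inside, 12 mm thick, 26 mm high, run from x = -6 mm (rounded ends) to x = 160 mm, where a 34 mm high cross-piece closes the back.
- stop_range (a point): Fixed point on the bay's centre line, 100 mm in from the mouth. The brass stop bar (90 mm wide, 29 mm high, square across the bay) is clamped by friction with its mouth-side face anywhere within 20 mm before or behind this point: not measured, find it by feel. The clamp slips at about 9 N on the bar, which then slides back; 3 to 6 N on the bar, over and above the dish's drag, is a good light press.
- firebrick: Fixed tan firebrick, 114 x 114 mm, 45 mm high. Origin: centre of its underside; x and y along its sides. It stands on the far side of the gap.
- dapping_block: Fixed steel dapping block with round hollows, 70 x 70 mm, 35 mm high. Origin: centre of its underside; x and y along its sides. It stands on the robot's side of the gap; the gap to the firebrick is 135 to 200 mm wide.
- flux_jar: Loose glass jar with a blue cap, 48 mm diameter, 55 mm high, a bystander. Origin: centre of its underside.
- brass_cup: Loose brass bowl, 60 mm diameter, 35 mm high, a bystander. Origin: centre of its underside.
- screwdriver: Loose wooden-handled screwdriver lying on the bench, 170 mm long, a bystander. Origin on its underside; it lies along its x axis.
Things that resemble listed ones, but are neither listed nor needed, are in the scene too. Leave any blue or red look-alike of the firebrick alone.

How it is judged:
On the way, in this order (a step that is already met when the one before it is completed fails the run):
1. the dish is in the gap between the firebrick and the dapping block (y of dish_center in the frame of firebrick between -0.05 and 0.05 m and x of dish_center in the frame of firebrick below -0.1 m and x of dish_center in the frame of dapping_block above 0.08 m).
2. the dish has passed through the gap and stands before or in the bay (y of dish_center in the frame of nest between -0.03 and 0.03 m and x of dish_center in the frame of nest below 0.015 m).
3. the dish is pressed lightly against the brass stop, with more than 2 N, for 0.2 s (contact force between dish and stop above 2 N and x of dish_center in the frame of nest above 0.022 m), for 0.2 s.
At the end, for the whole second after the job is handed in: The dish rests flat on the bench between the bay's walls, at rest, its edge within 2.5 mm of the brass stop; the stop is within 2.5 mm of its setting; the bangle lies on the dish within 20 mm of its centre (x of dish_center in the frame of stop above -0.0525 m and y of dish_center in the frame of nest between -0.008 and 0.008 m and distance of stop from where it was at the start of the episode below 0.0025 m and height (world z) of dish_center below 0.02 m and angle between dish_center's own z axis and vertical below 0.05 rad and linear speed of dish below 0.005 m/s and horizontal distance between bangle and dish_center below 0.02 m and height (world z) of bangle above 0.028 m); the robot touches nothing.
It fails at once if something touches the firebrick or the dapping block (contact force between anything else and firebrick above 0.5 N or contact force between anything else and dapping_block above 0.5 N).
It fails at once if the brass stop is pushed more than 2.5 mm off its setting (distance of stop from where it was at the start of the episode above 0.0025 m).
It fails at once if the dish is lifted more than 6 mm or tipped, or the bangle slips more than 20 mm from its centre (height (world z) of dish_center above 0.022 m or angle between dish_center's own z axis and vertical above 0.12 rad or horizontal distance between bangle and dish_center above 0.02 m).
It fails at once if the dish is jammed against the bay with more than 25 N (contact force between dish and nest above 25 N).
It fails at once if a bystander is moved more than 15 mm (distance of any of flux_jar, brass_cup, screwdriver from where it was at the start of the episode above 0.015 m).
It also fails if it takes over 72 s, if anything falls off the work surface, if the arm or the gripper's body presses on something with over 40 N, if the wrist force passes 120 N, or if a joint passes its speed limit or range.

## Working session

There is one attempt and no reset: what is moved stays moved. The work goes in short steps, Python scripts to look and compute and a shell command to move; the robot and the scene stay as the last step left them, time stands still between calls to the robot, and variables do not carry over. Pictures are saved under pics/ and viewed, at most 10 in all, crops included, and the job is handed in when it is done.

```bash
mkdir -p pics; cat > h.py <<'E'
from station import arm
import numpy as np, cv2
def ray(name,px,z):
    m=arm.camera_model(name)
    R=np.array(m["rotation"],float); p=np.array(m["position"],float)
    d=R@np.array([(px[0]-m["cx"])/m["fx"],-(px[1]-m["cy"])/m["fy"],-1.0])
    return p+d*(z-p[2])/d[2]
E
python3 - <<'E'
from h import *
for c in ("top","scene"):
    im=arm.grab_frame(c); cv2.imwrite(f"pics/{c}0.png",im[:,:,::-1])
    m=arm.camera_model(c); print(c,m)
Z=dict(dish_center=.016,bangle=.032,nest=0,stop_range=0,firebrick=0,dapping_block=0,flux_jar=0,brass_cup=0,screwdriver=0)
for n,z in Z.items():
    for c in ("top","scene"):
        for r in arm.mark_of(c,n)[:3]: print(n,c,round(r["p"],2),np.round(r["point"]),ray(c,r["point"],z)[:2].round(3))
o=arm.get_obs();print({k:np.round(v,3) for k,v in o.items()},arm.pinch_z)
E
```

```text
top {'fx': 439.3422057415407, 'fy': 439.3422057415407, 'cx': 261.991331588213, 'cy': 183.15204260387966, 'position': array([ 0.26730336, -0.07940711,  1.2849025 ]), 'rotation': array([ 0.70505826,  0.06944674, -0.06455245, -0.70278231])}
scene {'fx': 386.09542167925747, 'fy': 386.09542167925747, 'cx': 259.0768297740763, 'cy': 195.05224358736828, 'position': array([ 1.16879859, -0.75839842,  0.7573498 ]), 'rotation': array([0.8294455 , 0.41009221, 0.17698971, 0.33543878])}Traceback (most recent call last):
  File "<stdin>", line 8, in <module>
  File "h.py", line 6, in ray
    d=R@np.array([(px[0]-m["cx"])/m["fx"],-(px[1]-m["cy"])/m["fy"],-1.0])
      ~^~~~~~~~~~~~~~~~~~~~~~~~~~~~~~~~~~~~~~~~~~~~~~~~~~~~~~~~~~~~~~~~~~
ValueError: matmul: Input operand 1 has a mismatch in its core dimension 0, with gufunc signature (n?,k),(k,m?)->(n?,m?) (size 3 is different from 4)
```

View pics/top0.png

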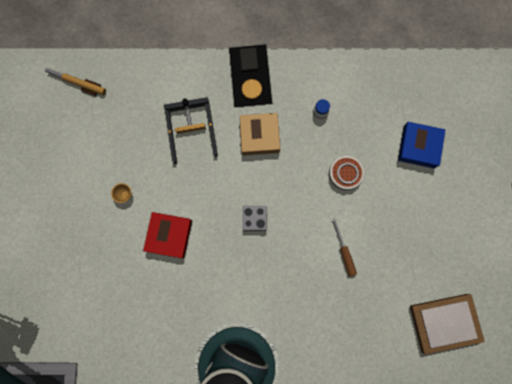

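View pics/scene0.png

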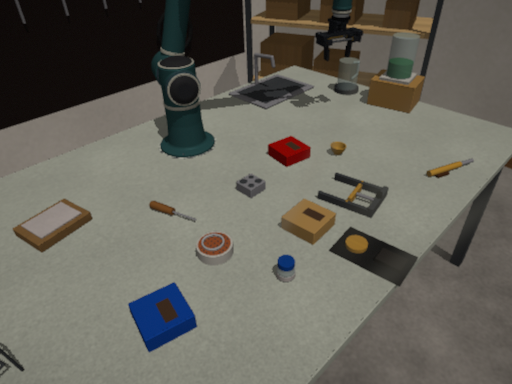

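```bash
sed -i 's/R=np.array(m\["rotation"\],float)/q=np.array(m["rotation"],float); R=Rot.from_quat(q[[1,2,3,0]]).as_matrix()/; 2a from scipy.spatial.transform import Rotation as Rot' h.py
python3 - <<'E'
from h import *
for c in ("top","scene"):
    arm.grab_frame(c)
Z=dict(dish_center=.016,bangle=.032,nest=0,stop_range=0,firebrick=0,dapping_block=0,flux_jar=0,brass_cup=0,screwdriver=0)
for n,z in Z.items():
    for c in ("top","scene"):
        for r in arm.mark_of(c,n)[:3]: print(n,c,round(r["p"],2),np.round(r["point"]),ray(c,r["point"],z)[:2].round(3))
# bay details by hand: wall ends (z .026), stop ends(z .029), back corners
for l,p,z in [("wallL end",(174,163),.026),("wallR end",(214.5,156.5),.026),("backL",(165,103),.034),("backR",(208,98),.034),("stopL",(176,129),.029),("stopR",(205,125),.029),
  ("fbLL",(242,154),.045),("fbLR",(280,151),.045),("fbUL",(240,115),.045),("fbUR",(278,113),.045),("dbUL",(243,207),.035),("dbUR",(267,206),.035),("dbLL",(243,232),.035),("dbLR",(267,231),.035),("sdtip",(334,220),.01),("sdend",(353,275),.02)]: print(l,ray("top",p,z)[:2].round(3))
o=arm.get_obs();print({k:np.round(v,3) for k,v in o.items()},arm.pinch_z)
im=cv2.imread("pics/top0.png")[80:240,110:380]
cv2.imwrite("pics/crop.png",cv2.resize(im,None,fx=2.9,fy=2.9,interpolation=cv2.INTER_CUBIC))
E
```

```text
dish_center top 0.57 [349. 176.] [ 0.534 -0.326]
dish_center scene 0.98 [215. 245.] [ 0.539 -0.31 ]
bangle top 0.39 [345. 171.] [ 0.545 -0.313]
bangle scene 0.51 [213. 243.] [ 0.543 -0.319]
nest scene 0.82 [330. 191.] [0.605 0.126]
stop_range top 0.83 [190. 125.] [0.695 0.151]
stop_range top 0.61 [320. 114.] [ 0.731 -0.248]
stop_range scene 0.63 [359. 194.] [0.684 0.175]
firebrick top 0.96 [259. 131.] [ 0.677 -0.06 ]
firebrick top 0.9 [420. 147.] [ 0.627 -0.547]
firebrick top 0.57 [165. 236.] [0.357 0.212]
firebrick scene 0.89 [309. 226.] [ 0.667 -0.058]
firebrick scene 0.81 [287. 157.] [0.361 0.192]
firebrick scene 0.67 [161. 318.] [ 0.619 -0.542]
dapping_block top 0.66 [255. 214.] [ 0.421 -0.049]
dapping_block scene 0.73 [307. 226.] [ 0.662 -0.064]
dapping_block scene 0.63 [250. 185.] [ 0.391 -0.034]
flux_jar scene 0.6 [284. 277.] [ 0.743 -0.255]
brass_cup top 0.61 [124. 194.] [0.48 0.34]
brass_cup scene 0.7 [288. 276.] [ 0.746 -0.244]
brass_cup scene 0.65 [307. 227.] [ 0.662 -0.065]
brass_cup scene 0.5 [337. 153.] [0.482 0.337]
screwdriver top 0.74 [344. 248.] [ 0.324 -0.308]
scre
[... 201 characters left out ...]
[ 0.601 -0.122]
fbUL [ 0.711 -0.004]
fbUR [ 0.717 -0.117]
dbUL [ 0.438 -0.016]
dbUR [ 0.441 -0.085]
dbLL [ 0.366 -0.017]
dbLR [ 0.369 -0.085]
sdtip [ 0.404 -0.28 ]
sdend [ 0.248 -0.327]
{'clock': np.float64(1.15), 'qpos': array([ 1.166,  0.264,  1.604, -0.   ,  1.274, -0.037]), 'dq': array([ 0.002,  0.001,  0.   ,  0.001, -0.   , -0.   ]), 'effort': array([-1.0000e-03, -5.0209e+01, -3.5726e+01,  7.3000e-02,  1.9000e-02,
       -0.0000e+00]), 'tcp_pos': array([0.243, 0.63 , 0.239]), 'eef_rot': array([0.   , 0.183, 0.983, 0.   ]), 'contact_force': array([ 0.772,  0.193, -0.334]), 'moment': array([ 0.021,  0.012, -0.002]), 'finger_force': np.float64(0.0), 'grip_width': np.float64(0.088)} 0.0187
```

View pics/crop.png

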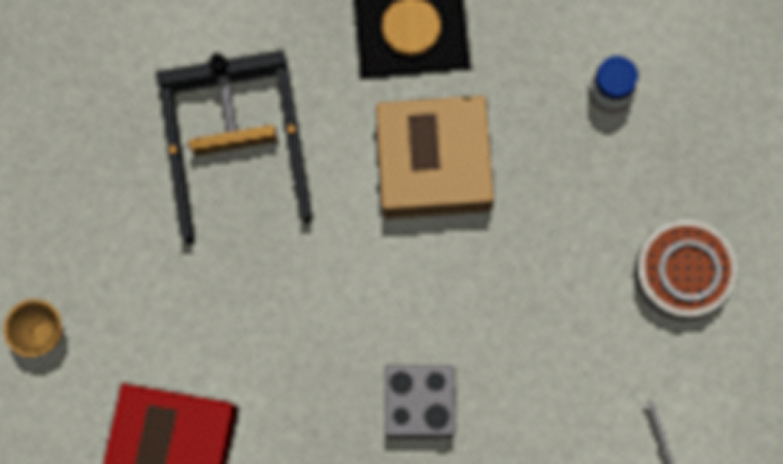

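The tan brick is at about (260,133), the dapping block (255,219), the bay opens toward the robot with its mouth near (195,160), and the dish is at (347,172). The networks and the pictures agree to about 1 cm. I'll turn the tool first.

```bash
cat >> h.py <<'E'
def go(x,y,z):
    o=arm.get_obs(); q=np.array(o["eef_rot"]); R=Rot.from_quat(q[[1,2,3,0]]).as_matrix()
    d=R.T@(np.array([x,y,z])-o["tcp_pos"])
    print("yaw",np.degrees(np.arctan2(R[1,0],R[0,0])).round(2),"tilt",R[:,2].round(4),"tcp",np.round(o["tcp_pos"],4),"F",np.round(o["contact_force"],2),"t",round(float(o["clock"]),2),"width",round(float(o["grip_width"]),4),"units",(d/.05).round(3))
E
python3 -c "
from h import *
print(ray('top',(347.2,172.1),.032))"
python3 -m creep '[{"translation":[0,0,0],"rotation":[0,0,1]},{"translation":[0,0,0],"rotation":[0,0,1]},{"translation":[0,0,0],"rotation":[0,0,1]},{"translation":[0,0,0],"rotation":[0,0,1]},{"translation":[0,0,0],"rotation":[0,0,1]},{"translation":[0,0,0],"rotation":[0,0,1]},{"translation":[0,0,0],"rotation":[0,0,1]},{"translation":[0,0,0],"rotation":[0,0,0.4]},{"translation":[0,0,0],"rotation":[0,0,0]}]' 0.63
python3 -c "
from h import *
go(.548,-.425,.239)"
```

```text
[ 0.54141791 -0.31842666  0.032     ]
clock: 2.05
tcp_pos: [0.2427, 0.6298, 0.2387]
eef_rot: [0.0, 0.673, 0.739, -0.0]
contact_force: [0.2, -0.3, -0.1]
grip_width: 0.0558
finger_force: 0.0
yaw 95.33 tilt [ 0. -0. -1.] tcp [0.2427 0.6298 0.2387] F [ 0.2  -0.31 -0.07] t 2.05 width 0.0558 units [-2.1572e+01  4.1210e+00 -5.0000e-03]
```

```bash

python3 -m creep '[{"translation":[-0.5,0.1,0],"rotation":[0,0,0]},{"translation":[-0.9,0.17,0],"rotation":[0,0,0]},{"translation":[-0.9,0.17,0],"rotation":[0,0,0]},{"translation":[-0.9,0.17,0],"rotation":[0,0,0]},{"translation":[-0.9,0.17,0],"rotation":[0,0,0]},{"translation":[-0.9,0.17,0],"rotation":[0,0,0]},{"translation":[-0.9,0.17,0],"rotation":[0,0,0]},{"translation":[-0.9,0.17,0],"rotation":[0,0,0]},{"translation":[-0.9,0.17,0],"rotation":[0,0,0]},{"translation":[-0.9,0.17,0],"rotation":[0,0,0]}]' >/dev/null
python3 -m creep '[{"translation":[-0.9,0.17,0],"rotation":[0,0,0]},{"translation":[-0.9,0.17,0],"rotation":[0,0,0]},{"translation":[-0.9,0.17,0],"rotation":[0,0,0]},{"translation":[-0.9,0.17,0],"rotation":[0,0,0]},{"translation":[-0.9,0.17,0],"rotation":[0,0,0]},{"translation":[-0.9,0.17,0],"rotation":[0,0,0]},{"translation":[-0.9,0.17,0],"rotation":[0,0,0]},{"translation":[-0.9,0.17,0],"rotation":[0,0,0]},{"translation":[-0.9,0.17,0],"rotation":[0,0,0]},{"translation":[-0.9,0.17,0],"rotation":[0,0,0]}]' >/dev/null
python3 -c "
from h import *
go(.548,-.425,.239)"
```

```text
yaw 95.4 tilt [ 7.e-04 -2.e-04 -1.e+00] tcp [ 0.4904 -0.233   0.239 ] F [ 0.27  0.36 -0.91] t 4.05 width 0.0556 units [-3.932e+00  7.850e-01  1.000e-03]
```

```bash

python3 -m creep '[{"translation":[-0.9,0.18,0],"rotation":[0,0,0]},{"translation":[-0.9,0.18,0],"rotation":[0,0,0]},{"translation":[-0.9,0.18,0],"rotation":[0,0,0]},{"translation":[-0.8,0.16,0],"rotation":[0,0,0]},{"translation":[-0.4,0.08,0],"rotation":[0,0,0]},{"translation":[0,0,0],"rotation":[0,0,0]},{"translation":[0,0,0],"rotation":[0,0,0]}]' >/dev/null
cat >> h.py <<'E'
def wray(px,z):
    o=arm.get_obs(); q=np.array(o["eef_rot"]); R=Rot.from_quat(q[[1,2,3,0]]).as_matrix()
    m=arm.camera_model("wrist"); T=np.array(m["tool_from_camera"])
    d=R@T[:3,:3]@np.array([(px[0]-m["cx"])/m["fx"],-(px[1]-m["cy"])/m["fy"],-1.0])
    p=np.array(o["tcp_pos"])+R@T[:3,3]
    return p+d*(z-p[2])/d[2]
E
python3 - <<'E'
from h import *
go(.548,-.425,.010)
im=arm.grab_frame("wrist"); cv2.imwrite("pics/w1.png",im[:,:,::-1])
for n,z in (("dish_center",.016),("bangle",.032)):
    for r in arm.mark_of("wrist",n)[:2]: print(n,r["p"],np.round(r["point"]),wray(r["point"],z).round(4))
print(arm.camera_model("wrist"))
E
```

```text
yaw 95.34 tilt [-7.0e-04  1.1e-03 -1.0e+00] tcp [ 0.5469 -0.4213  0.2382] F [-0.04  0.78 -0.51] t 4.75 width 0.0553 units [-0.082  0.018  4.564]
dish_center 0.77 [257.  88.] [ 0.5448 -0.3172  0.016 ]
{'fx': 271.9134387602023, 'fy': 271.9134387602023, 'cx': 250.42990040235665, 'cy': 193.07032648122396, 'tool_from_camera': array([[-1.97747291e-04,  9.61443193e-01,  2.75003541e-01,
         6.91638127e-02],
       [ 9.99999911e-01,  8.73125975e-05,  4.13817110e-04,
        -9.23025583e-05],
       [ 3.73850370e-04,  2.75003598e-01, -9.61443124e-01,
        -1.46496827e-01],
       [ 0.00000000e+00,  0.00000000e+00,  0.00000000e+00,
         1.00000000e+00]])}
```

View pics/w1.png

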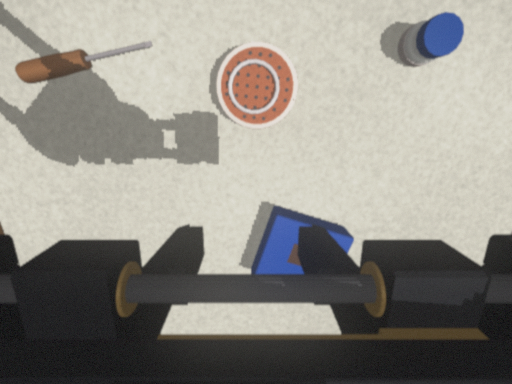

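```bash
python3 - <<'E'
from h import *
for p in ((275,208),(352,237),(255,272)): print(wray(p,.045).round(3))
print(wray((257,85),.032).round(4))
go(.5505,-.405,.010)
E
```

```text
[ 0.584 -0.465  0.045]
[ 0.693 -0.497  0.045]
[ 0.567 -0.563  0.045]
[ 0.5449 -0.3152  0.032 ]
yaw 95.41 tilt [-2.e-04  5.e-04 -1.e+00] tcp [ 0.547  -0.4201  0.2389] F [ 0.03  0.75 -0.08] t 4.9 width 0.0554 units [0.291 0.098 4.577]
```

```bash

python3 -m creep '[{"translation":[0.15,0.06,0.5],"rotation":[0,0,0]},{"translation":[0.14,0.06,0.8],"rotation":[0,0,0]},{"translation":[0,0,0.8],"rotation":[0,0,0]},{"translation":[0,0,0.8],"rotation":[0,0,0]},{"translation":[0,0,0.8],"rotation":[0,0,0]},{"translation":[0,0,0.5],"rotation":[0,0,0]},{"translation":[0,0,0.3],"rotation":[0,0,0]},{"translation":[0,0,0.08],"rotation":[0,0,0]},{"translation":[0,0,0],"rotation":[0,0,0]},{"translation":[0,0,0],"rotation":[0,0,0]}]' >/dev/null
python3 -c "
from h import *
go(.548,-.375,.01)"
```

```text
yaw 95.35 tilt [ 0.0026 -0.0021 -1.    ] tcp [ 0.5531 -0.4072  0.0119] F [-0.56  0.37  0.6 ] t 5.9 width 0.0555 units [ 0.651 -0.042  0.036]
```

```bash

python3 -m creep '[{"translation":[0.1,0,0],"rotation":[0,0,0]},{"translation":[0.12,0,0],"rotation":[0,0,0]},{"translation":[0.12,0,0],"rotation":[0,0,0]},{"translation":[0.12,0,0],"rotation":[0,0,0]},{"translation":[0.06,0,0],"rotation":[0,0,0]},{"translation":[0.05,0,0],"rotation":[0,0,0]},{"translation":[0.05,0,0],"rotation":[0,0,0]},{"translation":[0.05,0,0],"rotation":[0,0,0]},{"translation":[0.05,0,0],"rotation":[0,0,0]},{"translation":[0.05,0,0],"rotation":[0,0,0]}]'
python3 -m creep '[{"translation":[0.05,0,0],"rotation":[0,0,0]},{"translation":[0.06,0,0],"rotation":[0,0,0]},{"translation":[0.08,0,0],"rotation":[0,0,0]},{"translation":[0.1,0,0],"rotation":[0,0,0]},{"translation":[0.12,0,0],"rotation":[0,0,0]},{"translation":[0.12,0,0],"rotation":[0,0,0]},{"translation":[0.12,0,0],"rotation":[0,0,0]},{"translation":[0.12,0,0],"rotation":[0,0,0]},{"translation":[0.12,0,0],"rotation":[0,0,0]},{"translation":[0.12,0,0],"rotation":[0,0,0]}]'
python3 - <<'E'
from h import *
arm.grab_frame("top")
go(.51,0.06,.01)
for n,z in (("dish_center",.016),("bangle",.032)):
    for r in arm.mark_of("top",n)[:1]: print(n,r["p"],np.round(r["point"]),ray("top",r["point"],z).round(4))
E
```

```text
clock: 6.9
tcp_pos: [0.5482, -0.368, 0.0097]
eef_rot: [-0.0, 0.674, 0.739, -0.0]
contact_force: [-0.0, -0.4, -0.1]
grip_width: 0.0551
finger_force: 0.0
clock: 7.9
tcp_pos: [0.5435, -0.3173, 0.0098]
eef_rot: [0.0, 0.673, 0.739, -0.0]
contact_force: [0.8, -2.3, -0.5]
grip_width: 0.0553
finger_force: 1.1
yaw 95.34 tilt [-5.e-04  9.e-04 -1.e+00] tcp [ 0.5433 -0.3163  0.0096] F [ 0.39 -0.54  0.54] t 7.95 width 0.0557 units [ 7.554  0.038 -0.   ]
dish_center 0.76 [332. 175.] [ 0.5367 -0.2759  0.016 ]
```

```bash

for i in 1; do
python3 -m creep '[{"translation":[0.06,0,0],"rotation":[0,0,0]},{"translation":[0.1,0,0],"rotation":[0,0,0]},{"translation":[0.13,0,0],"rotation":[0,0,0]},{"translation":[0.13,0,0],"rotation":[0,0,0]},{"translation":[0.13,0,0],"rotation":[0,0,0]},{"translation":[0.13,0,0],"rotation":[0,0,0]},{"translation":[0.13,0,0],"rotation":[0,0,0]},{"translation":[0.13,0,0],"rotation":[0,0,0]},{"translation":[0.13,0,0],"rotation":[0,0,0]},{"translation":[0.13,0,0],"rotation":[0,0,0]}]'
python3 -m creep '[{"translation":[0.13,0,0],"rotation":[0,0,0]},{"translation":[0.13,0,0],"rotation":[0,0,0]},{"translation":[0.13,0,0],"rotation":[0,0,0]},{"translation":[0.13,0,0],"rotation":[0,0,0]},{"translation":[0.13,0,0],"rotation":[0,0,0]},{"translation":[0.13,0,0],"rotation":[0,0,0]},{"translation":[0.13,0,0],"rotation":[0,0,0]},{"translation":[0.13,0,0],"rotation":[0,0,0]},{"translation":[0.13,0,0],"rotation":[0,0,0]},{"translation":[0.13,0,0],"rotation":[0,0,0]}]'
done
python3 - <<'E'
from h import *
im=arm.grab_frame("top"); cv2.imwrite("pics/mid.png",cv2.resize(im[80:290,150:390,::-1],None,fx=2.5,fy=2.5))
go(.51,0.06,.01)
for n,z in (("dish_center",.016),("bangle",.032)):
    for r in arm.mark_of("top",n)[:1]: print(n,r["p"],np.round(r["point"]),ray("top",r["point"],z).round(4))
E
```

```text
clock: 9.05
tcp_pos: [0.5379, -0.2575, 0.0097]
eef_rot: [-0.0, 0.673, 0.739, 0.0]
contact_force: [0.3, -1.7, -0.3]
grip_width: 0.0553
finger_force: 0.9
clock: 10.05
tcp_pos: [0.5318, -0.1928, 0.0097]
eef_rot: [-0.0, 0.673, 0.739, -0.0]
contact_force: [0.3, -2.2, -0.5]
grip_width: 0.0554
finger_force: 0.9
yaw 95.33 tilt [-6.e-04  1.e-03 -1.e+00] tcp [ 0.5315 -0.1918  0.0095] F [1.43 0.57 0.49] t 10.1 width 0.0555 units [ 5.054e+00  3.900e-02 -4.000e-03]
dish_center 0.61 [344. 246.] [ 0.3276 -0.3052  0.016 ]
```

View pics/mid.png

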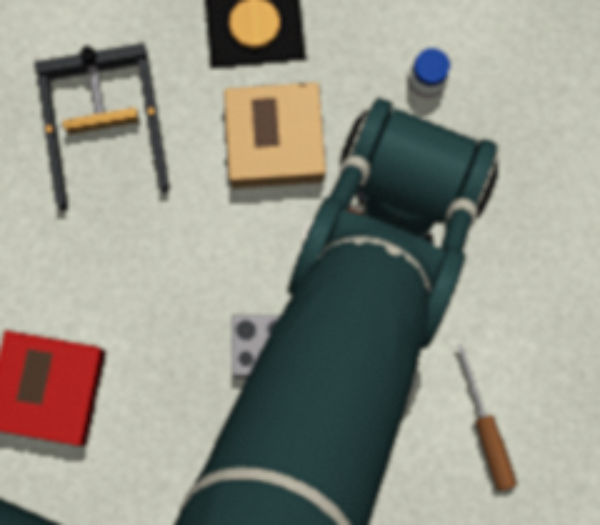

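The arm hides the dish in this view, so that detection at the screwdriver handle is false. The dish is cradled and the reaction steady at 2 N, so I carry on through the gap.

```bash

python3 -m creep '[{"translation":[0.06,0,0],"rotation":[0,0,0]},{"translation":[0.1,0,0],"rotation":[0,0,0]},{"translation":[0.13,0,0],"rotation":[0,0,0]},{"translation":[0.13,0,0],"rotation":[0,0,0]},{"translation":[0.13,0,0],"rotation":[0,0,0]},{"translation":[0.13,0,0],"rotation":[0,0,0]},{"translation":[0.13,0,0],"rotation":[0,0,0]},{"translation":[0.13,0,0],"rotation":[0,0,0]},{"translation":[0.13,0,0],"rotation":[0,0,0]},{"translation":[0.13,0,0],"rotation":[0,0,0]}]'
python3 - <<'E'
from h import *
im=arm.grab_frame("wrist"); cv2.imwrite("pics/wmid.png",im[:,:,::-1])
go(.51,0.06,.01)
E
```

```text
clock: 11.2
tcp_pos: [0.5263, -0.133, 0.0097]
eef_rot: [0.0, 0.673, 0.739, -0.0]
contact_force: [0.3, -1.6, -0.7]
grip_width: 0.0553
finger_force: 1.0
yaw 95.33 tilt [-4.e-04  8.e-04 -1.e+00] tcp [ 0.526  -0.1321  0.0096] F [ 0.04 -0.22 -0.09] t 11.25 width 0.0555 units [ 3.856  0.038 -0.004]
```

View pics/wmid.png

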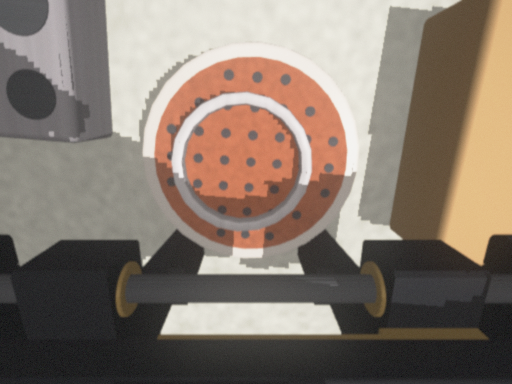

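```bash
python3 - <<'E'
from h import *
for p,z in (((390,228),0),((420,40),0.045),((425,40),0),((110,135),0),((68,138),.035),((112,20),0)): print(wray(p,z).round(3))
print(wray((250,150),.032).round(3),wray((243,160),.032).round(3))
E
```

```text
[ 0.612 -0.122  0.   ]
[ 0.579 -0.031  0.045]
[ 0.605 -0.018  0.   ]
[ 0.442 -0.081  0.   ]
[ 0.441 -0.08   0.035]
[ 0.445 -0.024  0.   ]
[ 0.521 -0.078  0.032] [ 0.518 -0.083  0.032]
```

```bash

python3 -m creep '[{"translation":[0.06,0,0],"rotation":[0,0,0]},{"translation":[0.1,0,0],"rotation":[0,0,0]},{"translation":[0.13,0,0],"rotation":[0,0,0]},{"translation":[0.13,0,0],"rotation":[0,0,0]},{"translation":[0.13,0,0],"rotation":[0,0,0]},{"translation":[0.13,0,0],"rotation":[0,0,0]},{"translation":[0.13,0,0],"rotation":[0,0,0]},{"translation":[0.13,0,0],"rotation":[0,0,0]},{"translation":[0.13,0,0],"rotation":[0,0,0]},{"translation":[0.13,0,0],"rotation":[0,0,0]}]'
python3 -m creep '[{"translation":[0.14,0,0],"rotation":[0,0,0]},{"translation":[0.14,0,0],"rotation":[0,0,0]},{"translation":[0.14,0,0],"rotation":[0,0,0]},{"translation":[0.14,0,0],"rotation":[0,0,0]},{"translation":[0.14,0,0],"rotation":[0,0,0]},{"translation":[0.14,0,0],"rotation":[0,0,0]},{"translation":[0.14,0,0],"rotation":[0,0,0]},{"translation":[0.14,0,0],"rotation":[0,0,0]},{"translation":[0.14,0,0],"rotation":[0,0,0]},{"translation":[0.14,0,0],"rotation":[0,0,0]}]'
python3 -m creep '[{"translation":[0.14,0,0],"rotation":[0,0,0]},{"translation":[0.14,0,0],"rotation":[0,0,0]},{"translation":[0.14,0,0],"rotation":[0,0,0]},{"translation":[0.14,0,0],"rotation":[0,0,0]},{"translation":[0.14,0,0],"rotation":[0,0,0]},{"translation":[0.14,0,0],"rotation":[0,0,0]},{"translation":[0.14,0,0],"rotation":[0,0,0]},{"translation":[0.13,0,0],"rotation":[0,0,0]},{"translation":[0.1,0,0],"rotation":[0,0,0]},{"translation":[0.05,0,0],"rotation":[0,0,0]}]'
python3 -m creep '[{"translation":[-0.1,0,0],"rotation":[0,0,0]},{"translation":[-0.2,0,0],"rotation":[0,0,0]},{"translation":[-0.5,0,0],"rotation":[0,0,0]},{"translation":[-0.1,0,-0.5],"rotation":[0,0,0]},{"translation":[0,0,-0.8],"rotation":[0,0,0]},{"translation":[0,0,-0.8],"rotation":[0,0,0]},{"translation":[0,0,-0.8],"rotation":[0,0,0]},{"translation":[0,0,-0.8],"rotation":[0,0,0]},{"translation":[0,0,-0.5],"rotation":[0,0,0]},{"translation":[0,0,-0.2],"rotation":[0,0,0]}]'

```

```text
clock: 12.25
tcp_pos: [0.5207, -0.0733, 0.0097]
eef_rot: [-0.0, 0.673, 0.739, -0.0]
contact_force: [-0.4, -2.5, 0.1]
grip_width: 0.0557
finger_force: 0.9
clock: 13.25
tcp_pos: [0.5142, -0.0036, 0.0097]
eef_rot: [-0.0, 0.673, 0.739, -0.0]
contact_force: [0.4, -1.2, -0.5]
grip_width: 0.0555
finger_force: 0.9
clock: 14.25
tcp_pos: [0.5083, 0.0591, 0.0097]
eef_rot: [-0.0, 0.673, 0.739, -0.0]
contact_force: [0.0, -2.6, -0.9]
grip_width: 0.0556
finger_force: 0.9
clock: 15.25
tcp_pos: [0.5145, 0.0129, 0.2335]
eef_rot: [0.002, 0.674, 0.739, 0.002]
contact_force: [-0.4, 0.4, 0.2]
grip_width: 0.0553
finger_force: 0.0
```

```bash

python3 -m creep '[{"translation":[0,0,0],"rotation":[0,0,1]},{"translation":[0,0,0],"rotation":[0,0,1]},{"translation":[0,0,0],"rotation":[0,0,1]},{"translation":[0,0,0],"rotation":[0,0,1]},{"translation":[0,0,0],"rotation":[0,0,1]},{"translation":[0,0,0],"rotation":[0,0,1]},{"translation":[0,0,0],"rotation":[0,0,1]},{"translation":[0,0,0],"rotation":[0,0,1]},{"translation":[0,0,0],"rotation":[0,0,1]},{"translation":[0,0,0],"rotation":[0,0,0.9]}]'
python3 -c "
from h import *
go(.43,.095,.28)"
```

```text
clock: 16.25
tcp_pos: [0.5117, 0.0132, 0.228]
eef_rot: [-0.0, 0.996, 0.086, -0.001]
contact_force: [0.6, -0.4, 0.3]
grip_width: 0.0557
finger_force: 0.0
yaw 9.88 tilt [-2.7e-03  2.0e-04 -1.0e+00] tcp [0.5117 0.0132 0.228 ] F [ 0.6  -0.44  0.34] t 16.25 width 0.0557 units [-1.333 -1.892 -1.036]
```

```bash

python3 -m creep '[{"translation":[-0.33,-0.47,-0.26],"rotation":[0,0,0]},{"translation":[-0.33,-0.47,-0.26],"rotation":[0,0,0]},{"translation":[-0.33,-0.47,-0.26],"rotation":[0,0,0]},{"translation":[-0.33,-0.47,-0.26],"rotation":[0,0,0]},{"translation":[0,0,0],"rotation":[0,0,0]},{"translation":[0,0,0],"rotation":[0,0,0]}]' >/dev/null
python3 - <<'E'
from h import *
go(.42,.1,.01)
im=arm.grab_frame("wrist"); cv2.imwrite("pics/w2.png",im[:,:,::-1])
for n,z in (("dish_center",.016),("bangle",.032),("nest",0),("stop_range",0)):
    for r in arm.mark_of("wrist",n)[:2]: print(n,r["p"],np.round(r["point"]),wray(r["point"],z).round(4))
E
```

```text
yaw 10.3 tilt [-4.e-04 -4.e-04 -1.e+00] tcp [0.4307 0.0943 0.2809] F [ 0.5  -0.92 -0.17] t 16.85 width 0.0555 units [-0.187 -0.152  5.418]
dish_center 0.61 [249. 117.] [0.4975 0.1057 0.016 ]
bangle 0.49 [249. 113.] [0.5026 0.1067 0.032 ]
```

View pics/w2.png

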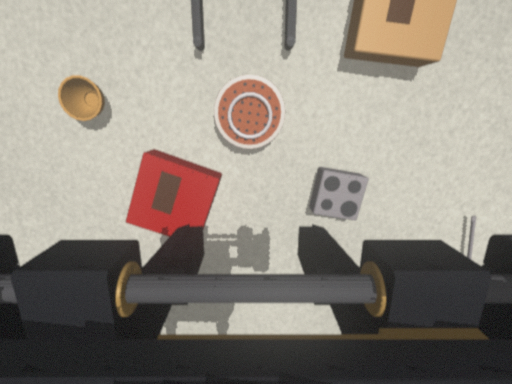

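```bash
python3 - <<'E'
from h import *
L0=wray((199,47),.026);L1=wray((197.5,2),.026);R0=wray((290,47),.026);R1=wray((292,2),.026)
print(L0,L1,R0,R1)
for a,b in((L0,L1),(R0,R1)): print(np.degrees(np.arctan2(b[1]-a[1],b[0]-a[0])))
d=L0-R0; print("perp",np.degrees(np.arctan2(-d[0],d[1])),np.linalg.norm(d),(L0+R0)/2)
print("dish",wray((249,111.5),.032))
for p in((221,180),(207,237),(152,151)): print("red",wray(p,.045).round(3))
for p in((318,168),(312,215)): print("dap",wray(p,.035).round(3))
# segment with the top picture too: dark wall edges
im=cv2.imread("pics/w2.png",0)
for r in (5,15,25,35): print(r,im[r,188:210].tolist(),im[r,280:302].tolist())
E
```

```text
[0.57405813 0.18725624 0.026     ] [0.62515985 0.19561351 0.026     ] [0.5954262  0.06818555 0.026     ] [0.64648056 0.07686326 0.026     ]
9.288034295103564
9.646372728754688
perp 10.173834386319605 0.12097282103484192 [0.58474217 0.1277209  0.026     ]
dish [0.50486894 0.10742139 0.032     ]
red [0.404 0.131 0.045]
red [0.312 0.138 0.045]
red [0.429 0.232 0.045]
dap [ 0.445 -0.006  0.035]
dap [ 0.372 -0.015  0.035]
5 [196, 194, 180, 134, 100, 95, 94, 95, 99, 100, 96, 90, 74, 77, 119, 180, 193, 196, 200, 205, 203, 204] [191, 188, 174, 137, 122, 104, 78, 76, 87, 96, 96, 99, 98, 103, 101, 104, 136, 184, 199, 199, 197, 197]
15 [201, 200, 193, 157, 107, 96, 96, 95, 95, 97, 100, 93, 84, 79, 92, 143, 186, 198, 200, 199, 193, 194] [200, 185, 149, 130, 122, 90, 74, 78, 92, 99, 100, 99, 99, 96, 99, 109, 145, 185, 196, 199, 200, 202]
25 [199, 198, 199, 185, 130, 98, 94, 97, 98, 96, 100, 96, 90, 76, 77, 120, 180, 191, 192, 188, 190, 191] [197, 179, 144, 126, 116, 87, 75, 81, 96, 98, 101, 101, 99, 102, 103, 132, 184, 196, 200, 202, 204, 202]
35 [201, 201, 198, 193, 162, 116, 98, 96, 99, 102, 98, 99, 95, 83, 75, 97, 148, 190, 198, 198, 199, 201] [191, 158, 134, 123, 107, 85, 80, 91, 101, 104, 103, 106, 103, 104, 106, 141, 189, 199, 200, 198, 199, 203]
```

Dish at (0.505, 0.108) and the bay axis heads about 9.8° from mouth (0.589, 0.129). The red brick's corner (0.404, 0.131) is close, so I descend near the dish at (0.440, 0.1034).

```bash

python3 -m creep '[{"translation":[0,0,0],"rotation":[0,0,0.06]},{"translation":[0,0,0],"rotation":[0,0,0]}]' >/dev/null
python3 -c "
from h import *
go(.440,.1034,.01)"
```

```text
yaw 9.67 tilt [-7.e-04 -1.e-04 -1.e+00] tcp [0.4311 0.0942 0.2813] F [-0.02 -0.34  0.99] t 17.3 width 0.0558 units [ 0.211 -0.152  5.426]
```

```bash

python3 -m creep '[{"translation":[0.11,-0.08,0.5],"rotation":[0,0,0]},{"translation":[0.1,-0.07,0.8],"rotation":[0,0,0]},{"translation":[0,0,0.9],"rotation":[0,0,0]},{"translation":[0,0,0.9],"rotation":[0,0,0]},{"translation":[0,0,0.8],"rotation":[0,0,0]},{"translation":[0,0,0.5],"rotation":[0,0,0]},{"translation":[0,0,0],"rotation":[0,0,0]}]' >/dev/null
python3 -c "
from h import *
go(.440,.1034,.01)"
```

```text
yaw 9.72 tilt [-0.0087 -0.0016 -1.    ] tcp [0.4362 0.1029 0.0578] F [ 0.72  0.12 -0.72] t 18.0 width 0.0555 units [0.086 0.002 0.955]
```

```bash

python3 -m creep '[{"translation":[0,0,0.2],"rotation":[0,0,0]},{"translation":[0,0,0.3],"rotation":[0,0,0]},{"translation":[0,0,0.3],"rotation":[0,0,0]},{"translation":[0,0,0.2],"rotation":[0,0,0]},{"translation":[0,0,0],"rotation":[0,0,0]},{"translation":[0,0,0],"rotation":[0,0,0]}]' >/dev/null
python3 -c "
from h import *
go(.440,.1034,.01)"
```

```text
yaw 9.73 tilt [ 1.4e-03  2.0e-04 -1.0e+00] tcp [0.4409 0.1038 0.0125] F [0.7  0.68 0.86] t 18.6 width 0.0556 units [-0.019  0.005  0.051]
```

```bash

python3 -m creep '[{"translation":[0.06,0,0],"rotation":[0,0,0]},{"translation":[0.06,0,0],"rotation":[0,0,0]},{"translation":[0.05,0,0],"rotation":[0,0,0]},{"translation":[0.05,0,0],"rotation":[0,0,0]},{"translation":[0.05,0,0],"rotation":[0,0,0]},{"translation":[0.05,0,0],"rotation":[0,0,0]},{"translation":[0.05,0,0],"rotation":[0,0,0]},{"translation":[0.05,0,0],"rotation":[0,0,0]},{"translation":[0.05,0,0],"rotation":[0,0,0]},{"translation":[0.05,0,0],"rotation":[0,0,0]}]'
python3 -m creep '[{"translation":[0.08,0,0],"rotation":[0,0,0]},{"translation":[0.08,0,0],"rotation":[0,0,0]},{"translation":[0.08,0,0],"rotation":[0,0,0]},{"translation":[0.08,0,0],"rotation":[0,0,0]},{"translation":[0.08,0,0],"rotation":[0,0,0]},{"translation":[0.08,0,0],"rotation":[0,0,0]}]'
python3 - <<'E'
from h import *
go(.440,.1034,.01)
im=arm.grab_frame("wrist"); cv2.imwrite("pics/w3.png",im[:,:,::-1])
E
```

```text
clock: 19.6
tcp_pos: [0.466, 0.1082, 0.0116]
eef_rot: [-0.0, 0.996, 0.085, 0.0]
contact_force: [-2.2, -0.9, 0.1]
grip_width: 0.0554
finger_force: 1.2
clock: 20.2
tcp_pos: [0.4897, 0.1122, 0.0116]
eef_rot: [-0.0, 0.996, 0.085, 0.0]
contact_force: [-2.1, -0.1, -0.2]
grip_width: 0.0549
finger_force: 0.9
yaw 9.73 tilt [ 1.e-04  1.e-04 -1.e+00] tcp [0.4897 0.1122 0.0116] F [-2.14 -0.1  -0.19] t 20.2 width 0.0549 units [-1.009  0.007  0.033]
```

View pics/w3.png

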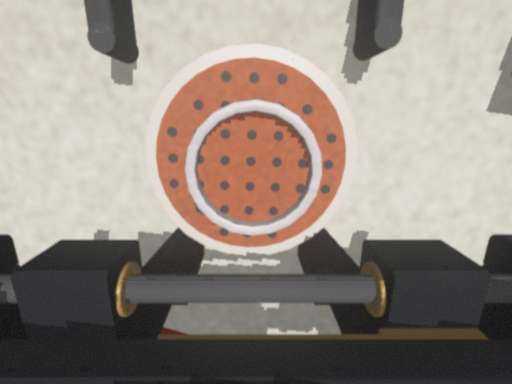

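```bash
python3 - <<'E'
from h import *
L=wray((101,35),.026);R=wray((388.5,33),.026);D=wray((250.5,149),.032)
a=np.radians(9.73);u=np.array([np.cos(a),np.sin(a)]);v=np.array([np.sin(a),-np.cos(a)])
M=((L+R)/2)[:2]; d=(L-R)[:2]
print(L,R,D,np.linalg.norm(d),"head",np.degrees(np.arctan2(-d[0],d[1])))
print("mouth rel dish fwd,right",(M-D[:2])@u,(M-D[:2])@v)
o=arm.get_obs()["tcp_pos"][:2]; print("rel tcp",(M-o)@u,(M-o)@v)
L1=wray((99,2),.026);R1=wray((393,2),.026)
for a,b in((L,L1),(R,R1)): print(np.degrees(np.arctan2(b[1]-a[1],b[0]-a[0])))
E
```

```text
[0.58228503 0.19246496 0.026     ] [0.60413263 0.06955096 0.026     ] [0.54541411 0.12024972 0.032     ] 0.12484057773757548 head 10.078889149926814
mouth rel dish fwd,right 0.0489253957423888 -0.0025259172008167442
rel tcp 0.10431959904352632 -0.0010219647826860156
5.005895925826591
8.336856071815129
```

```bash

cat > ok.py <<'E'
# exit 0 while push reaction is below the limit
import sys; from h import *
o=arm.get_obs(); a=np.radians(9.73); u=np.array([np.cos(a),np.sin(a)]); f=np.array(o["contact_force"])[:2]; p=np.array(o["tcp_pos"])[:2]
v=np.array([u[1],-u[0]])
print("F fwd,right",(-f@u).round(2),(f@v).round(2),"adv",((p-[.4897,.1122])@u).round(4),"right",((p-[.4897,.1122])@v).round(4),"t",round(float(o["clock"]),2))
sys.exit(0 if -f@u<float(sys.argv[1]) else 1)
E
python3 -m creep '[{"translation":[0.06,-0.01,0],"rotation":[0,0,0]},{"translation":[0.08,-0.01,0],"rotation":[0,0,0]},{"translation":[0.08,-0.01,0],"rotation":[0,0,0]},{"translation":[0.08,-0.01,0],"rotation":[0,0,0]},{"translation":[0.08,0,0],"rotation":[0,0,0]}]' >/dev/null; python3 ok.py 5 &&
python3 -m creep '[{"translation":[0.08,0,0],"rotation":[0,0,0]},{"translation":[0.08,0,0],"rotation":[0,0,0]},{"translation":[0.08,0,0],"rotation":[0,0,0]},{"translation":[0.08,0,0],"rotation":[0,0,0]},{"translation":[0.08,0,0],"rotation":[0,0,0]}]' >/dev/null; python3 ok.py 5 &&
python3 -m creep '[{"translation":[0.06,0,0],"rotation":[0,0,0]},{"translation":[0.06,0,0],"rotation":[0,0,0]},{"translation":[0.06,0,0],"rotation":[0,0,0]},{"translation":[0.06,0,0],"rotation":[0,0,0]},{"translation":[0.06,0,0],"rotation":[0,0,0]}]' >/dev/null; python3 ok.py 5
python3 -c "
from h import *
im=arm.grab_frame('wrist'); cv2.imwrite('pics/w4.png',im[:,:,::-1])"
```

```text
F fwd,right 3.6 0.03 adv 0.019 right -0.0021 t 20.75
F fwd,right 3.21 -0.34 adv 0.0389 right -0.002 t 21.25
F fwd,right 3.27 0.2 adv 0.0538 right -0.002 t 21.75
```

View pics/w4.png

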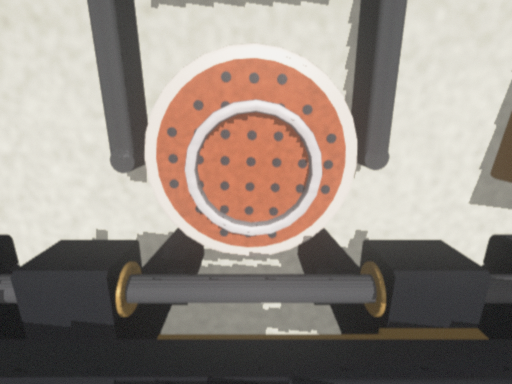

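```bash

python3 -m creep '[{"translation":[0.05,-0.01,0],"rotation":[0,0,0]},{"translation":[0.06,0,0],"rotation":[0,0,0]},{"translation":[0.06,0,0],"rotation":[0,0,0]},{"translation":[0.06,0,0],"rotation":[0,0,0]}]' >/dev/null; python3 ok.py 5 &&
python3 -m creep '[{"translation":[0.04,0,0],"rotation":[0,0,0]},{"translation":[0.04,0,0],"rotation":[0,0,0]},{"translation":[0.04,0,0],"rotation":[0,0,0]},{"translation":[0.02,0,0],"rotation":[0,0,0]}]' >/dev/null; python3 ok.py 5 && 
python3 -m creep '[{"translation":[0.02,0,0],"rotation":[0,0,0]},{"translation":[0.02,0,0],"rotation":[0,0,0]}]' >/dev/null; python3 ok.py 5 && 
python3 -m creep '[{"translation":[0.02,0,0],"rotation":[0,0,0]},{"translation":[0.02,0,0],"rotation":[0,0,0]}]' >/dev/null; python3 ok.py 5 
python3 -c "
from h import *
im=arm.grab_frame('wrist'); cv2.imwrite('pics/w5.png',im[:,:,::-1])"
```

```text
F fwd,right 3.83 -0.13 adv 0.0654 right -0.0025 t 22.2
F fwd,right 2.7 0.27 adv 0.0724 right -0.0025 t 22.6
F fwd,right 3.17 0.15 adv 0.074 right -0.0025 t 22.8
F fwd,right 3.09 0.52 adv 0.0761 right -0.0025 t 23.0
```

View pics/w5.png

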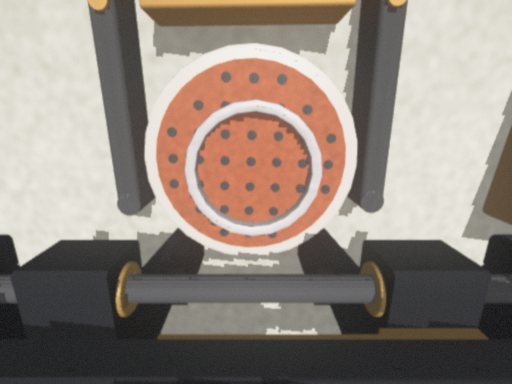

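The stop's front top edge is at row ~7 and the dish's front edge at row 45, so about 18 mm remain. I'll advance 12 mm, then creep.

```bash

python3 -m creep '[{"translation":[0.04,0,0],"rotation":[0,0,0]},{"translation":[0.05,0,0],"rotation":[0,0,0]},{"translation":[0.05,0,0],"rotation":[0,0,0]},{"translation":[0.05,0,0],"rotation":[0,0,0]},{"translation":[0.03,0,0],"rotation":[0,0,0]},{"translation":[0.02,0,0],"rotation":[0,0,0]}]' >/dev/null; python3 ok.py 5 &&
python3 -m creep '[{"translation":[0.01,0,0],"rotation":[0,0,0]},{"translation":[0.01,0,0],"rotation":[0,0,0]}]' >/dev/null; python3 ok.py 5 && 
python3 -m creep '[{"translation":[0.01,0,0],"rotation":[0,0,0]},{"translation":[0.01,0,0],"rotation":[0,0,0]}]' >/dev/null; python3 ok.py 5 && 
python3 -m creep '[{"translation":[0.01,0,0],"rotation":[0,0,0]},{"translation":[0.01,0,0],"rotation":[0,0,0]}]' >/dev/null; python3 ok.py 5 && 
python3 -m creep '[{"translation":[0.01,0,0],"rotation":[0,0,0]},{"translation":[0.01,0,0],"rotation":[0,0,0]}]' >/dev/null; python3 ok.py 5 && 
python3 -m creep '[{"translation":[0.01,0,0],"rotation":[0,0,0]}]' >/dev/null; python3 ok.py 5 && 
python3 -m creep '[{"translation":[0.01,0,0],"rotation":[0,0,0]}]' >/dev/null; python3 ok.py 5 && 
python3 -m creep '[{"translation":[0.01,0,0],"rotation":[0,0,0]}]' >/dev/null; python3 ok.py 5 && 
python3 -m creep '[{"translation":[0.01,0,0],"rotation":[0,0,0]}]' >/dev/null; python3 ok.py 5 
```

```text
F fwd,right 3.81 -0.44 adv 0.0883 right -0.0025 t 23.65
F fwd,right 3.09 -0.17 adv 0.0889 right -0.0025 t 23.85
F fwd,right 5.4 -0.13 adv 0.09 right -0.0025 t 24.05
F fwd,right 5.4 -0.13 adv 0.09 right -0.0025 t 24.05
F fwd,right 5.4 -0.13 adv 0.09 right -0.0025 t 24.05
F fwd,right 5.4 -0.13 adv 0.09 right -0.0025 t 24.05
F fwd,right 5.4 -0.13 adv 0.09 right -0.0025 t 24.05
F fwd,right 5.4 -0.13 adv 0.09 right -0.0025 t 24.05
F fwd,right 5.4 -0.13 adv 0.09 right -0.0025 t 24.05
```

```bash
python3 -m creep '[{"translation":[0,0,0],"rotation":[0,0,0]}]' >/dev/null; python3 ok.py 5 ; python3 -m creep '[{"translation":[0.005,0,0],"rotation":[0,0,0]}]' >/dev/null; python3 ok.py 6.5;python3 -m creep '[{"translation":[0,0,0],"rotation":[0,0,0]}]' >/dev/null; python3 ok.py 6
```

```text
F fwd,right 3.48 0.87 adv 0.0899 right -0.0025 t 24.15
F fwd,right 4.75 0.27 adv 0.09 right -0.0025 t 24.25
F fwd,right 4.93 0.44 adv 0.09 right -0.0025 t 24.35
```

```bash

python3 -m creep '[{"translation":[0.01,0,0],"rotation":[0,0,0]},{"translation":[0,0,0],"rotation":[0,0,0]}]' >/dev/null; python3 ok.py 6 && 
python3 -m creep '[{"translation":[0.01,0,0],"rotation":[0,0,0]},{"translation":[0,0,0],"rotation":[0,0,0]}]' >/dev/null && python3 ok.py 6 && 
python3 -m creep '[{"translation":[0.01,0,0],"rotation":[0,0,0]},{"translation":[0,0,0],"rotation":[0,0,0]}]' >/dev/null && python3 ok.py 6 
```

```text
F fwd,right 6.29 0.69 adv 0.09 right -0.0025 t 24.55
```

The TCP has stopped while the force keeps climbing: contact. I'll press a little more and hold.

```bash

python3 -m creep '[{"translation":[0.008,0,0],"rotation":[0,0,0]},{"translation":[0,0,0],"rotation":[0,0,0]}]' >/dev/null; python3 ok.py 9;python3 -m creep '[{"translation":[0,0,0],"rotation":[0,0,0]}]' >/dev/null; python3 ok.py 9;python3 -m creep '[{"translation":[0,0,0],"rotation":[0,0,0]}]' >/dev/null; python3 ok.py 9
```

```text
F fwd,right 6.51 0.98 adv 0.0901 right -0.0025 t 24.75
F fwd,right 6.72 -0.27 adv 0.09 right -0.0025 t 24.85
F fwd,right 7.02 -0.02 adv 0.09 right -0.0025 t 24.95
```

```bash

python3 -m creep '[{"translation":[0.01,0,0],"rotation":[0,0,0]},{"translation":[0,0,0],"rotation":[0,0,0]}]' >/dev/null; python3 ok.py 9;python3 -m creep '[{"translation":[0,0,0],"rotation":[0,0,0]},{"translation":[0,0,0],"rotation":[0,0,0]}]' >/dev/null; python3 ok.py 9;python3 -m creep '[{"translation":[0,0,0],"rotation":[0,0,0]},{"translation":[0,0,0],"rotation":[0,0,0]}]' >/dev/null; python3 ok.py 9
python3 - <<'E'
from h import *
im=arm.grab_frame("wrist"); b=im.astype(int)
print([(r,*im[r,250]) for r in range(2,62,4)])
E
```

```text
F fwd,right 8.23 0.09 adv 0.0901 right -0.0025 t 25.15
F fwd,right 8.45 -0.02 adv 0.0901 right -0.0025 t 25.35
F fwd,right 8.97 0.14 adv 0.0901 right -0.0025 t 25.55
[(2, np.uint8(196), np.uint8(188), np.uint8(188)), (6, np.uint8(199), np.uint8(189), np.uint8(190)), (10, np.uint8(201), np.uint8(192), np.uint8(192)), (14, np.uint8(233), np.uint8(193), np.uint8(124)), (18, np.uint8(239), np.uint8(205), np.uint8(129)), (22, np.uint8(236), np.uint8(198), np.uint8(124)), (26, np.uint8(233), np.uint8(193), np.uint8(123)), (30, np.uint8(231), np.uint8(190), np.uint8(121)), (34, np.uint8(230), np.uint8(187), np.uint8(119)), (38, np.uint8(231), np.uint8(188), np.uint8(117)), (42, np.uint8(193), np.uint8(154), np.uint8(108)), (46, np.uint8(242), np.uint8(239), np.uint8(234)), (50, np.uint8(243), np.uint8(241), np.uint8(237)), (54, np.uint8(243), np.uint8(242), np.uint8(238)), (58, np.uint8(231), np.uint8(205), np.uint8(185))]
```

Brass (rows 14–42) directly abuts the white dish edge (row 46), with about 5 N on the stop held for 0.4 s. Now I withdraw straight back and up.

```bash

python3 -m creep '[{"translation":[-0.03,0,0],"rotation":[0,0,0]},{"translation":[-0.05,0,0],"rotation":[0,0,0]},{"translation":[-0.1,0,0],"rotation":[0,0,0]},{"translation":[-0.3,0,0],"rotation":[0,0,0]},{"translation":[-0.4,0,0],"rotation":[0,0,0]},{"translation":[0,0,-0.2],"rotation":[0,0,0]},{"translation":[0,0,-0.8],"rotation":[0,0,0]},{"translation":[0,0,-0.8],"rotation":[0,0,0]},{"translation":[0,0,-0.8],"rotation":[0,0,0]},{"translation":[0,0,-0.8],"rotation":[0,0,0]}]'
python3 -m creep '[{"translation":[0,0,-0.5],"rotation":[0,0,0]},{"translation":[0,0,0],"rotation":[0,0,0]},{"translation":[0,0,0],"rotation":[0,0,0]}]'
python3 - <<'E'
from h import *
im=arm.grab_frame("wrist")
m=cv2.inRange(im,(215,215,205),(255,255,255)); print(im.shape)
for n,z in (("dish_center",.016),("bangle",.032)):
    for r in arm.mark_of("wrist",n)[:1]: print(n,r["p"],np.round(r["point"]),wray(r["point"],z).round(4)); c=int(r["point"][0]); R=int(r["point"][1])
print([(r,*im[r,c].tolist()) for r in range(max(0,R-62),R-20,2)])
go(.44,.1,.2)
E
```

```text
clock: 26.6
tcp_pos: [0.5377, 0.123, 0.1849]
eef_rot: [-0.0, 0.996, 0.085, 0.002]
contact_force: [-0.7, 0.4, 0.2]
grip_width: 0.0555
finger_force: 0.0
clock: 26.9
tcp_pos: [0.5375, 0.1229, 0.2079]
eef_rot: [-0.0, 0.996, 0.085, 0.002]
contact_force: [-0.4, 0.1, -0.1]
grip_width: 0.0555
finger_force: 0.0
(384, 512, 3)
dish_center 0.93 [251.  98.] [0.6236 0.1356 0.016 ]
[(36, 199, 171, 146), (38, 226, 187, 115), (40, 227, 184, 114), (42, 223, 178, 112), (44, 220, 175, 111), (46, 215, 168, 106), (48, 209, 189, 167), (50, 230, 227, 221), (52, 229, 225, 218), (54, 203, 166, 147), (56, 180, 116, 89), (58, 185, 117, 89), (60, 168, 113, 92), (62, 144, 107, 92), (64, 174, 114, 89), (66, 184, 116, 88), (68, 182, 112, 86), (70, 201, 168, 158), (72, 217, 213, 212), (74, 175, 168, 166), (76, 116, 94, 86)]
yaw 9.73 tilt [-3.1e-03 -6.0e-04 -1.0e+00] tcp [0.5353 0.1225 0.2047] F [-0.04  0.76  0.2 ] t 27.05 width 0.0556 units [-1.954  0.122  0.1  ]
```

Brass still abuts the dish edge with no gap, the bangle is on the dish, and the arm is clear.

```bash
python3 -c "
from station import arm
print(arm.sign_off())"
```

```text
the job is handed in; nothing more can be done
None
```

I pushed the dish through the gap into the bay and pressed it against the brass stop with about 5 N for 0.4 s. I left it touching the stop with the bangle on it and the arm clear, and handed in at 27 s; no verdict was returned.

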